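# Close the filled spice grinder and hang up the funnel

## Task

The spice grinder has been filled: first lift the orange funnel out of its mouth and hang it by its loop handle on the hook stand. Then put the steel lid on the grinder and press it down all round against its stiff seal until you feel it come home level on the steel collar, whose height differs each time; finish with a firm push of about 20 to 30 N, and never press with more than 40 N. Leave the other things where they are.

Things in the scene. Friction and masses are not known exactly. Their poses are not given: they have to be found in the camera images.
- grinder: Stainless steel spice grinder, fixed on the board: upright cylinder 96 mm in diameter (foot 104 mm), 120 mm tall. Origin: centre of its foot, z up.
- mouth (a point): Centre of the grinder's round mouth, 48 mm wide, in the plane of its flat rim, 120 mm above the grinder's origin; axes as the grinder's. The cup is 50 mm deep. Round the rim's edge a steel collar (radius 41 to 47 mm) stands 0 to 9 mm above this plane, jammed at a height that is not measured: on it the lid's disc comes home, so the seated lid's origin is 5 to 14 mm below this point.
- seal_left (a joint): Left half of the black rubber seal, a half ring (radius 34 to 40 mm) on the rim, at the mouth's +y side. 0 = up, 12 mm above the mouth's plane; grows (m) as it is pushed down by the lid, until the lid meets the collar, at 0.003 to 0.012. It stays where it is left. The halves move separately, one is stiffer: about 4 to 10 N each, pressed slowly through the lid.
- seal_right (a joint): Right half of the seal, to the -y side of the mouth's axes; as seal_left.
- funnel: Orange plastic funnel, 90 g, at first upright in the mouth, origin 46 mm below it. Origin: centre of the lower end, z up. Spout 20 mm wide to z = 24 mm, neck 41 mm wide to z = 46, then a straight collar 62 mm wide to z = 90, its shoulder on the rim (grip it along y). A loop handle of 7 mm bar stands out along +x to x = 67, z = 60 to 121; opening: x = 36 to 60, z = 68 to 113 mm.
- funnel_loop (a point): Middle of the opening of the funnel's loop handle (funnel frame x = 48, y = 0, z = 90.5 mm).
- lid: Round lid, 160 g: from below a black plug (40 mm wide, tapered foot, 14 mm high) that enters the mouth loosely, a steel disc 94 mm wide (z = 14 to 22 mm), and an upright round black knob 26 mm wide (z = 22 to 52 mm) to grip. Origin: centre of the plug's underside, z up. It starts on the table on its plug. 
- lid_knob (a point): Centre of the top of the lid's knob.
- hook: Dark steel hook stand, fixed on the table: round foot 100 mm in diameter, 12 mm thick, post 16 mm in diameter and 220 mm tall, and a level round bar 8 mm thick whose axis is 200 mm above the table; the bar runs from the post along the stand's -x for 98 mm, then turns up. Origin: centre of the foot.
- hook_seat (a point): Top of the hook's level bar, 60 mm from the post's axis (stand frame x = -60, z = 204 mm).
- hook_tip (a point): Centre of the rounded end of the hook's upturned tip (stand frame x = -114, z = 222 mm, radius 4 mm).
- dish: White ceramic dish, 94 mm in diameter, 34 mm tall, on the table beside the lid (the two change places); a bystander. Origin: centre of the underside.
- pestle: Short wooden pestle standing on its thick end on the board, 112 mm tall, 44 mm in diameter; a bystander.
- jar: Small amber glass jar on the board, 54 mm in diameter, 85 mm tall; a bystander.
- tin: Tin can on the table, 60 mm in diameter, 75 mm tall; a bystander.
There are look-alikes about, which are no part of the job. What is shaped like the lid but green or yellow is not meant.

How it is judged:
By the outcome, as a careful person would: the job done as asked, in the order asked, and still so for the second after the job is handed in, with the robot touching nothing.
It also fails if it takes over 72 s, if anything falls off the work surface, if the arm or the gripper's body presses on something with over 40 N, if the wrist force passes 120 N, or if a joint passes its speed limit or range.

## Robot

A 6-joint arm with a two-finger parallel gripper is mounted at the origin on the work surface. World frame = base frame: x ahead of the robot, y to its left, z up, the work surface at z = 0. Lengths are in m, angles in rad, forces in N, time in s.
With the tool pointing down it reaches from about 0.275 to 0.75 m from the base axis. Payload 10.2 kg.
Tool frame: the origin (TCP) lies at the very end of the fingers, on their centre line; the grasp point (between the pads) lies 19 mm behind it; z points along the fingers, y is the line along which they close (so a half turn about z gives the same grasp; the last joint's range is limited). The gripper opens to 88 mm and grips with 3 to 60 N. Pads are 18 mm wide; open, the fingers measure 123 mm over their backs; the gripper's body (75 mm by 187 mm) begins 45 mm behind the grasp point.
Start: joints at [-1.448, 0.313, 1.498, -0, 1.331, -0.223], TCP at [0.178, -0.494, 0.202] pointing down, gripper open.
Joint ranges: [-2.94, 2.94], [-0.97, 2.17], [0.19, 2.56], [-1.23, 4.37], [0.02, 3.11], [-2.88, 2.88]. Speed limits (rad/s): [2.39, 2.39, 3.01, 3.14, 3.14, 3.14].

## Interface

Orientations are given as a unit quaternion [w, x, y, z].
In Python, from rig import robot, claw, viewer, nets gives the robot as it stands. The module is installed in compiled form; this text tells all that it offers. Calls block until the motion is done:
- robot.goto(position, orientation): joint-space move of the TCP to a pose.
- robot.move_linear(position, orientation=None, rate=0.15, until_force=None): straight line of the TCP; orientation=None keeps the orientation; rate is the mean speed in m/s. With until_force (N) it stops when the force on the tool has changed by that much, and returns True; else False.
- robot.set_joints(angles): joint-space move.
- claw.command_gripper(opening, effort=None): opening from 0.0 (shut) to 1.0 (fully open); effort is the grip in N (None keeps the last); returns when the fingers have stopped.
- robot.dwell(seconds).
- robot.inverse_kinematics(position, orientation): joint angles nearest the present ones, or None.
- robot.state(): the state.
- viewer.capture(name): name is "scene" or "top"; returns the picture (480x640x3 uint8, blue, green, red); there is no depth.
- viewer.get_calibration(name): a dict with "fx", "fy", "cx", "cy" (pixels), "origin" and "rotation" of the camera in the world. Camera axes: x right, y down, z forward; pixel columns grow to the right and rows downward; lengths in m; the calibration is good to about 2 mm. A picture is of the moment at which its call begins. get_calibration takes no time and is no camera call.
A pose or a line that the arm cannot do raises robot.Unreachable and nothing moves.
- robot.finish_job(): hands the job in; it is judged then, once.
Trained networks look in the newest picture that a camera, given by its name, has taken for a name from the list of things; names that differ only in an ending like _2 or _b are one class to them, and where a whole thing is asked for, a point or a joint stands for the part that bears it (a point fixed in the world has none). Each returns a list of dicts, best first, with "conf" (0 to 1); they miss things now and then, are a little off and sometimes report something else, mostly with a low value. They report only what shows in the picture. A call takes as long as a camera call. They do not tell look-alikes from the thing itself.
- nets.trace(camera, target): "mask" (480x640 bool, what is visible of it) and "bbox" ([left, top, right, bottom] in pixels, round what is visible of it).
The state is a dict: "clock": time; "qpos": joint angles; "dq": joint speeds; "joint_torque": joint torques, N m; "ee_pos": TCP position; "ee_rot": TCP orientation; "force": force on the tool from outside, world axes, zero at the start; "ft_torque": the same for the moment, N m; "finger_gap": opening from 0.0 (shut) to 1.0 (fully open); "grip_force": force on a finger pad.
Only numpy, scipy, OpenCV 4.12 (cv2) and the standard library are available. Lean on these libraries where they do the work, as an engineer would, in place of code of your own. Each camera call takes 0.05 s, during which the arm holds its last target. There are 200 camera calls.

## Working session

There is one attempt and no reset: what is moved stays moved. The work goes in short steps, each a Python script; the robot and the scene stay as the last script left them, time stands still between calls to the robot, and variables do not carry over. Pictures are saved under pics/ and viewed, at most 10 in all, crops included, and the job is handed in when it is done.

```bash
mkdir -p pics; python3 - <<'E'
from rig import robot, claw, viewer, nets
import cv2,numpy as np
for n in("scene","top"):
    im=viewer.capture(n); cv2.imwrite(f"pics/{n}0.png",im)
    c=viewer.get_calibration(n); print(n,{k:np.round(v,4).tolist() for k,v in c.items()})
    for t in("grinder","funnel","lid","hook","dish"):
        for d in nets.trace(n,t)[:4]: print(n,t,round(d["conf"],2),np.round(d["bbox"]).tolist())
s=robot.state();print(s["clock"],s["ee_pos"],s["ee_rot"],s["force"])
E
```

```text
scene {'fx': 567.1967, 'fy': 567.1967, 'cx': 309.4621, 'cy': 239.4793, 'origin': [1.5541, 0.7164, 0.9502], 'rotation': [-0.2252, 0.4131, 0.7706, -0.4298]}
scene grinder 0.7 [281.0, 255.0, 322.0, 313.0]
scene funnel 0.91 [288.0, 230.0, 314.0, 267.0]
scene lid 0.85 [277.0, 212.0, 303.0, 232.0]
scene lid 0.67 [193.0, 222.0, 218.0, 240.0]
scene lid 0.55 [235.0, 230.0, 265.0, 250.0]
scene hook 0.76 [412.0, 235.0, 472.0, 344.0]
scene dish 0.58 [186.0, 251.0, 217.0, 272.0]
scene dish 0.52 [351.0, 326.0, 379.0, 369.0]
top {'fx': 506.9702, 'fy': 506.9702, 'cx': 319.8723, 'cy': 237.8866, 'origin': [0.392, -0.0077, 1.4637], 'rotation': [-0.0305, 0.7075, -0.7054, 0.0291]}
top grinder 0.76 [290.0, 194.0, 331.0, 232.0]
top funnel 0.76 [298.0, 195.0, 322.0, 233.0]
top lid 0.94 [397.0, 254.0, 432.0, 284.0]
top lid 0.89 [453.0, 245.0, 488.0, 279.0]
top lid 0.89 [381.0, 308.0, 416.0, 336.0]
top lid 0.22 [210.0, 176.0, 237.0, 198.0]
top hook 0.79 [161.0, 239.0, 212.0, 294.0]
top dish 0.83 [412.0, 194.0, 449.0, 231.0]
top dish 0.34 [397.0, 252.0, 432.0, 283.0]
0.6 [ 0.17793389 -0.49393495  0.20193228] [7.12462592e-06 9.85088691e-01 1.72047295e-01 4.63528535e-07] [-0.27371987 -0.11168168 -0.48292828]
```

View pics/scene0.png

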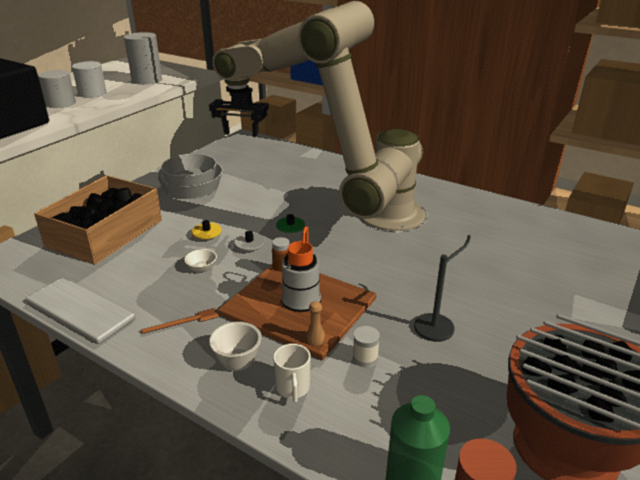

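View pics/top0.png

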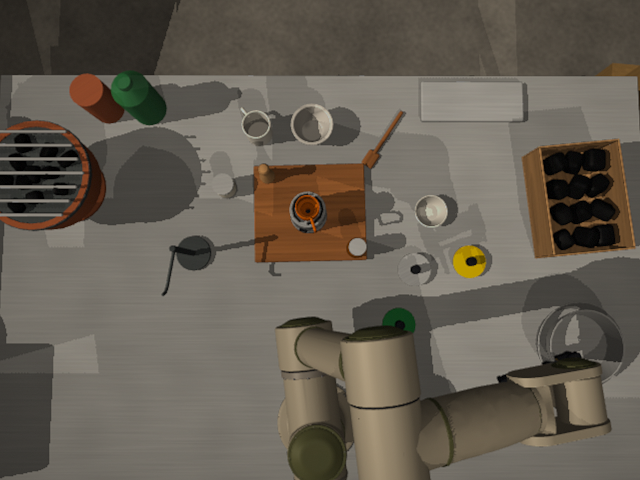

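```bash
python3 - <<'E'
import cv2,numpy as np
a=cv2.imread("pics/top0.png");b=cv2.imread("pics/scene0.png")
A=cv2.resize(a[170:350,150:500],(800,411),interpolation=2)
cv2.imwrite("pics/ctop.png",A)
B=cv2.resize(b[200:380,180:480],(800,480),interpolation=2)
cv2.imwrite("pics/cscene.png",B)
E
```

```text
(no output)
```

View pics/ctop.png

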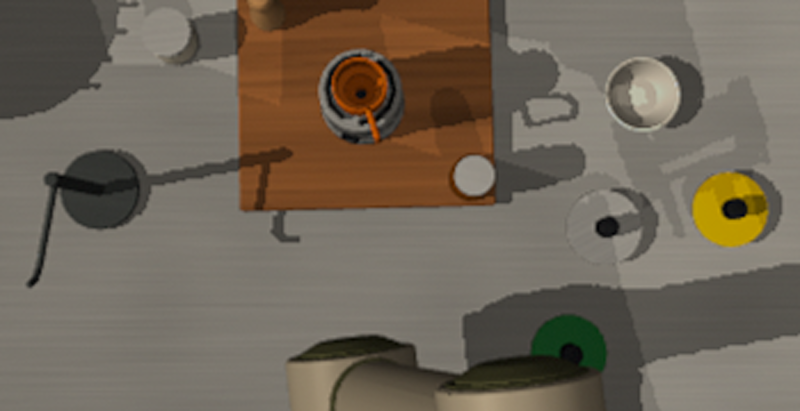

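View pics/cscene.png

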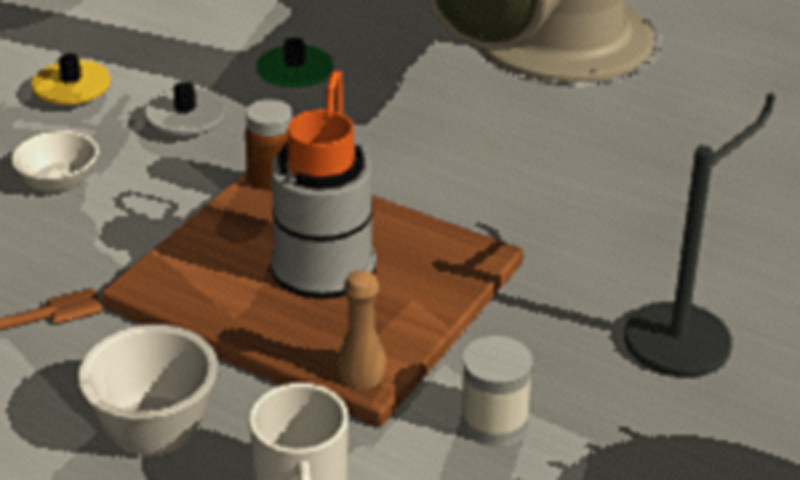

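Lid candidates, as pixels in the top view: grey at (414,268), yellow at (470,261), green at (399,320). The dish is at (431,210). I'm choosing the grey one: it is a bare steel disc with a black knob, and the crops confirm this. The funnel sits in the grinder at (308,210) with its loop towards the robot. The hook foot is at (193,252) and its tip is at (165,293).

Next I'll fit poses from silhouettes.

```bash
cat > h.py <<'E'
from rig import robot, claw, viewer, nets
import cv2,numpy as np
from scipy.spatial.transform import Rotation as R
from scipy.optimize import minimize
S=4
def cal(n):
    c=viewer.get_calibration(n); q=c["rotation"]
    return c,R.from_quat([q[1],q[2],q[3],q[0]]).as_matrix(),np.array(c["origin"])
C={n:cal(n) for n in("scene","top")}
def proj(n,P):
    c,M,o=C[n]; p=(np.atleast_2d(P)-o)@M
    return np.c_[c["fx"]*p[:,0]/p[:,2]+c["cx"],c["fy"]*p[:,1]/p[:,2]+c["cy"]]
t=np.linspace(0,2*np.pi,40)
def cyl(r1,z1,r2,z2): # convex solid
    return np.r_[np.c_[r1*np.cos(t),r1*np.sin(t),0*t+z1],np.c_[r2*np.cos(t),r2*np.sin(t),0*t+z2]]
def bar(a,b,r):
    s=np.random.RandomState(0).randn(60,3); s*=r/np.linalg.norm(s,axis=1)[:,None]
    return np.r_[np.array(a)+s,np.array(b)+s]
FUN=[cyl(.031,.046,.031,.09),cyl(.0205,.03,.0205,.046)]
LOOP=[bar((.03,0,.0645),(.0635,0,.0645),.0035),bar((.0635,0,.0645),(.0635,0,.1165),.0035),bar((.0325,0,.1165),(.0635,0,.1165),.0035),bar((.0325,0,.09),(.0325,0,.1165),.0035)]
fun=[p+[0,0,.074] for p in FUN+LOOP]
GR=[cyl(.048,0,.048,.12),cyl(.052,0,.052,.006)]
LID=[cyl(.02,0,.02,.014),cyl(.047,.014,.047,.022),cyl(.013,.022,.013,.052)]
HOOK=[cyl(.05,0,.05,.012),cyl(.008,0,.008,.22),bar((0,0,.2),(-.098,0,.2),.004),bar((-.098,0,.2),(-.114,0,.222),.004)]
def render(n,parts,x,y,z,yaw,box):
    M=R.from_euler("z",yaw).as_matrix(); l,tp,r,b=box
    im=np.zeros(((b-tp)*S,(r-l)*S),np.uint8)
    for p in parts:
        u=(proj(n,p@M.T+[x,y,z])+.5-[l,tp])*S
        cv2.fillConvexPoly(im,cv2.convexHull(np.round(u*16).astype(np.int32)),255,shift=4)
    return cv2.resize(im,(r-l,b-tp),interpolation=cv2.INTER_AREA)/255.
def fit(parts,masks,x0,free):
    x0=np.array(x0,float); bx={}
    for n,m in masks.items():
        v,u=np.nonzero(m); bx[n]=(max(u.min()-12,0),max(v.min()-12,0),u.max()+13,v.max()+13)
    def cost(p):
        q=x0.copy(); q[free]=x0[free]+p*sc
        return sum(np.abs(cv2.GaussianBlur(render(n,parts,*q,bx[n]),(0,0),1)-cv2.GaussianBlur(m[bx[n][1]:bx[n][3],bx[n][0]:bx[n][2]].astype(float),(0,0),1)).sum()/m.sum() for n,m in masks.items())
    sc=np.array([.01,.01,.01,.2])[free]
    best=min((minimize(cost,s,method="Nelder-Mead",options=dict(initial_simplex=np.r_[[s],s+np.eye(len(sc))])) for s in (np.zeros(len(sc)),np.zeros(len(sc))-.7)),key=lambda r:r.fun)
    q=x0.copy(); q[free]=x0[free]+best.x*sc; return q,best.fun
def ray(n,u,z):
    c,M,o=C[n]; d=M@[(u[0]-c["cx"])/c["fx"],(u[1]-c["cy"])/c["fy"],1]; return o+d*(z-o[2])/d[2]
def down(yaw,tilt=0): # tool z down, tool y at world yaw; tilt about tool y
    y=np.array([np.cos(yaw),np.sin(yaw),0]); z=np.array([0,0,-1.]); x=np.cross(y,z)
    r=R.from_matrix(np.c_[x,y,z])*R.from_euler("y",tilt); q=r.as_quat(); return [q[3],q[0],q[1],q[2]]
E
cat > loc.py <<'E'
from h import *
ims={n:viewer.capture(n) for n in C}
def pick(n,t,c):
    return min(nets.trace(n,t),key=lambda d:np.hypot((d["bbox"][0]+d["bbox"][2])/2-c[0],(d["bbox"][1]+d["bbox"][3])/2-c[1]))["mask"]
ov={n:i.copy() for n,i in ims.items()}
def show(parts,q,col):
    for n in C:
        m=(render(n,parts,*q,(0,0,640,480))>.5).astype(np.uint8)
        cv2.drawContours(ov[n],cv2.findContours(m,0,2)[0],-1,col,1)
def go(name,parts,mk,x0,free):
    for sel in (list(mk),["top"],["scene"]):
        if len(sel)==1 and (name!="lid" and 2 in free): continue
        q,f=fit(parts,{k:mk[k] for k in sel},x0,free); print(name,sel,np.round(q,4),round(f,3))
        if len(sel)==2: Q=q
    show(parts,Q,(0,255,0)); return Q
mf={"top":pick("top","funnel",(310,214)),"scene":pick("scene","funnel",(301,248))}
mg={"top":pick("top","grinder",(310,213))|mf["top"],"scene":pick("scene","grinder",(301,284))|mf["scene"]}
p=ray("top",(307,210),.15); l=ray("top",(313,228),.17); yaw=np.arctan2(*(l-p)[1::-1])
go("gr+fun",GR+fun,mg,[p[0],p[1],.02,yaw],[0,1,2,3])
go("fun",fun,mf,[p[0],p[1],.02,yaw],[0,1,2,3])
ml={"top":pick("top","lid",(414,269)),"scene":pick("scene","lid",(250,240))}
p=ray("top",(414,268),.02); go("lid",LID,ml,[p[0],p[1],0,0],[0,1])
mh={"top":pick("top","hook",(187,266)),"scene":pick("scene","hook",(442,290))}
p=ray("top",(194,253),.01); l=ray("top",(165,293),.222);yaw=np.arctan2(*(p-l)[1::-1]); go("hook",HOOK,mh,[p[0],p[1],0,yaw],[0,1,3])
A=cv2.resize(ov["top"][170:350,150:500],(790,406)); 
cv2.imwrite("pics/ovt.png",A); B=cv2.resize(ov["scene"][200:380,180:480],(790,474))
cv2.imwrite("pics/ov.png",cv2.resize(np.vstack([A,B]),(716,600*800//800)))
E
python3 loc.py
```

```text
gr+fun ['top', 'scene'] [ 0.5816  0.0291  0.0209 -2.758 ] 0.108
fun ['top', 'scene'] [ 0.5807  0.0299  0.0245 -2.7796] 0.363
lid ['top', 'scene'] [ 0.4267 -0.2726  0.      0.    ] 0.16
lid ['top'] [ 0.4267 -0.2724  0.      0.    ] 0.028
lid ['scene'] [ 0.4263 -0.2749  0.      0.    ] 0.129
hook ['top', 'scene'] [ 0.4732  0.3592  0.     -0.1758] 0.322
hook ['top'] [ 0.4725  0.3612  0.     -0.1545] 0.093
hook ['scene'] [ 0.4719  0.3577  0.     -0.1614] 0.205
```

View pics/ov.png

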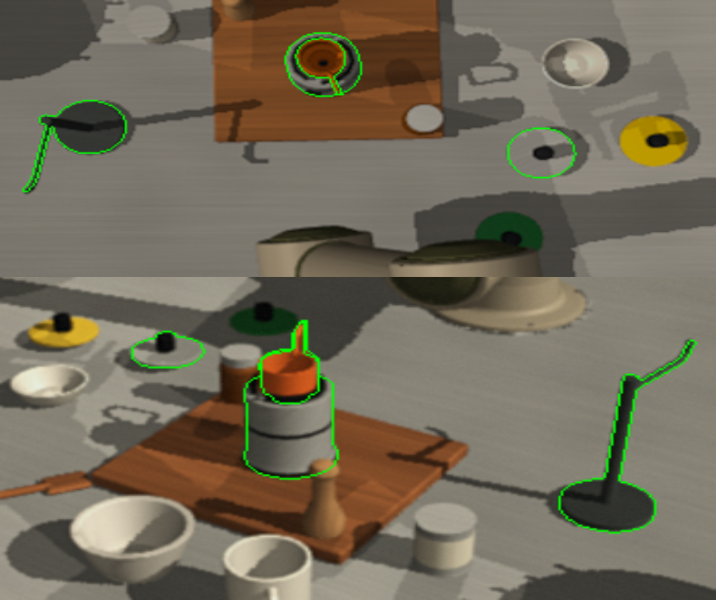

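The overlay fits the objects well:

| Object | Position | Yaw |
|---|---|---|
| Grinder | (0.5815, 0.029), board about 21 mm | – |
| Funnel loop | – | -2.76 |
| Hook | (0.4725, 0.3595) | about -0.163 |
| Grey lid | (0.4267, -0.2727) | – |

Now I'll plan the funnel poses and check IK.

```bash
cat >> h.py <<'E'
G=np.array([.5815,.0293,.0212]); FY=-2.762; HK=np.array([.4725,.3595,0]); HY=-.163; GZ=.063
def ftcp(pt_world,pt_f,th,al,sgn,gz=None):
    Rf=(R.from_euler("z",th)*R.from_euler("y",-al)).as_matrix()
    pos=np.array(pt_world)+Rf@(np.array([0,0,GZ])-np.array(pt_f))
    M=np.c_[sgn*Rf[:,0],-sgn*Rf[:,1],-Rf[:,2]]; q=R.from_matrix(M).as_quat()
    return pos,[q[3],q[0],q[1],q[2]]
def hk(s,z): return HK+R.from_euler("z",HY).apply([-s,0,z])
E
python3 - <<'E'
from h import *
F0=G+[0,0,.074]
for side in(1,-1):
  th=HY+side*np.pi/2
  for sgn in(1,-1):
    for nm,(w,f,a,al) in dict(pick=(F0,(0,0,0),FY,0),up=(F0+[0,0,.15],(0,0,0),FY,0),pre=(hk(.19,.211),(.048,0,.0905),th,.3),ins=(hk(.075,.211),(.048,0,.0905),th,.3),fin=(hk(.075,.2),(.054,0,.109),th,.62),out=(hk(.075,.2)+[0,-side*.1*.6,.1],(.054,0,.109),th,.62)).items():
      p,q=ftcp(w,f,a,al,sgn); j=robot.inverse_kinematics(p,q)
      print(side,sgn,nm,np.round(p,3),None if j is None else np.round(j,2))
E
```

```text
1 1 pick [0.582 0.029 0.158] [-0.15  0.47  1.38 -0.    1.29 -2.1 ]
1 1 up [0.582 0.029 0.308] [-0.15  0.4   1.1  -0.    1.64 -2.1 ]
1 1 pre [0.279 0.353 0.171] [0.48 0.03 1.96 0.29 0.99 0.51]
1 1 ins [0.392 0.334 0.171] [0.33 0.2  1.76 0.3  1.05 0.35]
1 1 fin [0.396 0.355 0.131] [ 0.2   0.23  1.97  0.79  0.87 -0.15]
1 1 out [0.396 0.295 0.231] [ 0.04  0.04  1.9   0.67  1.16 -0.06]
1 -1 pick [0.582 0.029 0.158] [-0.15  0.47  1.38 -0.    1.29  1.04]
1 -1 up [0.582 0.029 0.308] [-0.15  0.4   1.1  -0.    1.64  1.04]
1 -1 pre [0.279 0.353 0.171] [ 0.48  0.03  1.96  0.29  0.99 -2.64]
1 -1 ins [0.392 0.334 0.171] [ 0.33  0.2   1.76  0.3   1.05 -2.79]
1 -1 fin [0.396 0.355 0.131] None
1 -1 out [0.396 0.295 0.231] None
-1 1 pick [0.582 0.029 0.158] [-0.15  0.47  1.38 -0.    1.29 -2.1 ]
-1 1 up [0.582 0.029 0.308] [-0.15  0.4   1.1  -0.    1.64 -2.1 ]
-1 1 pre [0.291 0.428 0.171] [ 0.84  0.5   1.34 -0.16  1.55 -2.12]
-1 1 ins [0.405 0.409 0.171] [ 0.69  0.62  1.16 -0.2   1.6  -2.28]
-1 1 fin [0.401 0.389 0.131] [ 0.74  0.8   1.04 -0.38  1.8  -2.23]
-1 1 out [0.401 0.449 0.231] [ 0.8   0.88  0.64 -0.4   2.12 -2.3 ]
-1 -1 pick [0.582 0.029 0.158] [-0.15  0.47  1.38 -0.    1.29  1.04]
-1 -1 up [0.582 0.029 0.308] [-0.15  0.4   1.1  -0.    1.64  1.04]
-1 -1 pre [0.291 0.428 0.171] [ 0.84  0.5   1.34 -0.16  1.55  1.02]
-1 -1 ins [0.405 0.409 0.171] [ 0.69  0.62  1.16 -0.2   1.6   0.87]
-1 -1 fin [0.401 0.389 0.131] [ 0.74  0.8   1.04 -0.38  1.8   0.91]
-1 -1 out [0.401 0.449 0.231] [ 0.8   0.88  0.64 -0.4   2.12  0.84]
```

```bash
python3 - <<'E'
from h import *
F0=G+[0,0,.074]; z0=np.zeros(3)
P=lambda dz: ftcp(F0+[0,0,dz],z0,FY,0,1)
claw.command_gripper(1.0,30)
robot.goto(*P(.12)); print(robot.move_linear(P(0)[0],rate=.12,until_force=6))
s=robot.state();print(s["clock"],s["ee_pos"],P(0)[0])
claw.command_gripper(0.0,30); s=robot.state(); print(s["finger_gap"]*88,s["grip_force"],s["force"])
robot.move_linear(P(.03)[0],rate=.08); robot.move_linear(P(.17)[0],rate=.2)
s=robot.state(); print(s["finger_gap"]*88,s["force"],s["clock"])
th=HY+np.pi/2
robot.goto(*ftcp(hk(.205,.32),(.048,0,.0905),th,.3,1))
s=robot.state(); print(s["clock"],s["finger_gap"]*88)
robot.dwell(.2)
for n in C: cv2.imwrite(f"pics/{n}1.png",viewer.capture(n))
A={n:cv2.imread(f"pics/{n}1.png") for n in C}
Rf=R.from_euler("z",th)*R.from_euler("y",-.3); pos=hk(.205,.32)-Rf.apply([.048,0,.0905])
for n in C:
    for p in FUN+LOOP:
        cv2.polylines(A[n],[cv2.convexHull(np.round(proj(n,Rf.apply(p)+pos)*16).astype(np.int32))],True,(0,255,0),1,shift=4)
cv2.imwrite("pics/held.png",np.hstack([cv2.resize(A["scene"][180:360,370:510],(390,501)),cv2.resize(A["top"][210:370,110:235],(391,501))]))
E
```

```text
False
4.8333 [0.58186977 0.02921733 0.15896963] [0.5815 0.0293 0.1582]
0.5659482638144436 0.0 [ 0.52736548  0.2240901  -0.11778516]
0.47778429246178317 [-0.42508835 -0.96843423 -0.84015874] 7.5083
9.825 0.7367194453450291
```

View pics/held.png

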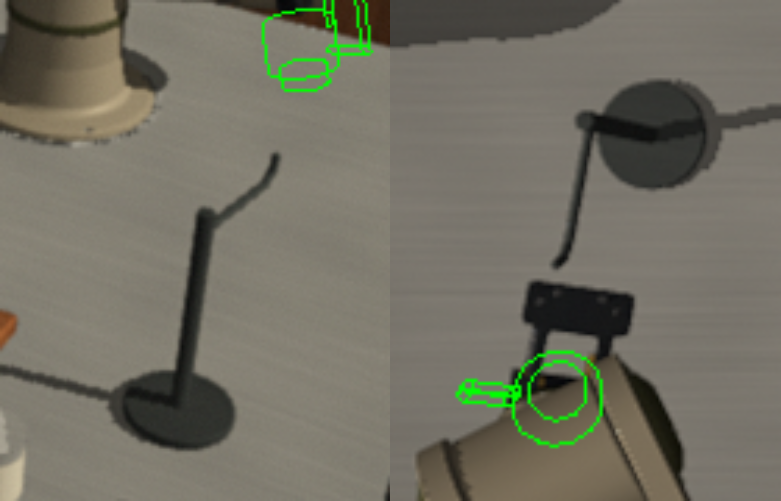

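```bash
python3 - <<'E'
from h import *
a=cv2.imread("pics/scene1.png");b=cv2.imread("pics/top1.png")
cv2.imwrite("pics/full1.png",np.vstack([np.hstack([a[140:380,170:520],b[140:380,130:480]]),]))
s=robot.state(); q=s["ee_rot"]; print(R.from_quat([q[1],q[2],q[3],q[0]]).as_matrix().round(2),s["ee_pos"])
print(ftcp(hk(.205,.32),(.048,0,.0905),HY+np.pi/2,.3,1))
E
```

```text
[[ 0.16  0.99  0.05]
 [ 0.94 -0.16  0.29]
 [ 0.3  -0.   -0.96]] [0.26421168 0.35550146 0.27953506]
(array([0.26409461, 0.35553799, 0.27954328]), [np.float64(-0.09671550228681236), np.float64(0.7537650273730027), np.float64(0.639926970889788), np.float64(0.1139204417767355)])
```

View pics/full1.png

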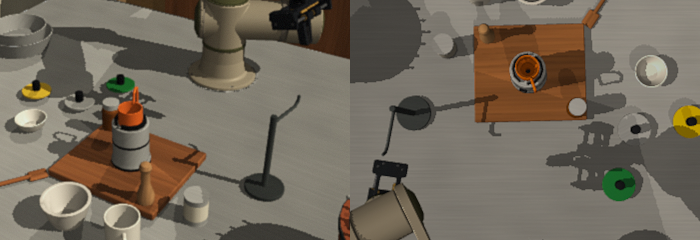

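```bash
python3 - <<'E'
from h import *
for n in C: print(n,"start tcp",proj(n,[[.178,-.494,.202],[.178,-.494,.4],[0,0,0],[.264,.3555,.2795],[.5815,.0293,.185]]).round(0).tolist())
claw.command_gripper(1.0,30); s=robot.state(); print(s["finger_gap"],s["qpos"],s["clock"])
a=viewer.capture("scene"); b=viewer.capture("top")
a=a[60:260,340:480];b=b[260:460,100:240]
cv2.imwrite("pics/g2.png",cv2.resize(np.hstack([a,b]),(784,560)))
E
```

```text
scene start tcp [[242.0, 144.0], [237.0, 87.0], [391.0, 213.0], [478.0, 197.0], [301.0, 247.0]]
top start tcp [[520.0, 369.0], [557.0, 386.0], [318.0, 421.0], [163.0, 336.0], [306.0, 206.0]]
1.0000372841205474 [ 0.50799504 -0.08768805  1.78031728  0.24492933  1.2677394   0.61886513] 11.45
```

View pics/g2.png

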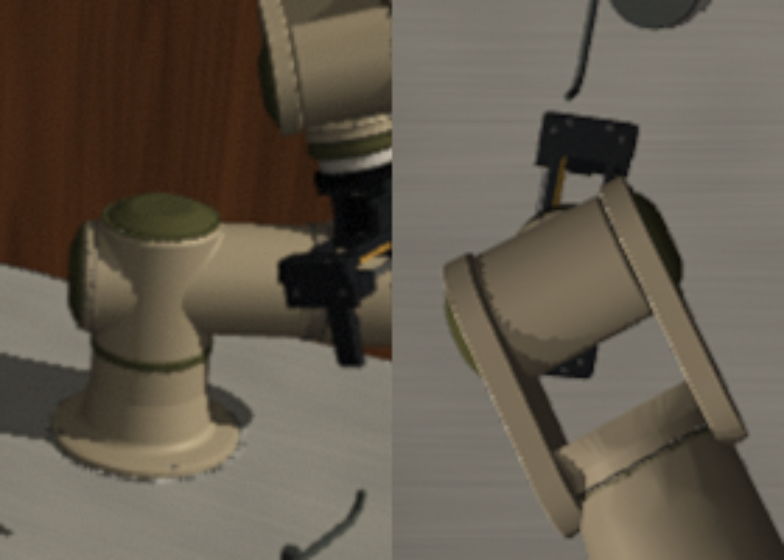

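```bash
python3 - <<'E'
from h import *
a=cv2.imread("pics/scene0.png").max(2)
y=np.array([.339,-.94,0]);p=np.array([.178,-.494,.202])
for e in(.052,-.052): print([proj("scene",p+y*e+[0,0,h])[0].round(0).tolist() for h in(0,.03,.064)])
for r in range(98,152,3): print(r,''.join('#' if v<45 else '.' for v in a[r,205:280]))
print(robot.state()["ee_pos"])
E
```

```text
[[227.0, 143.0], [227.0, 135.0], [226.0, 125.0]]
[[256.0, 146.0], [255.0, 137.0], [255.0, 128.0]]
98 ...........................###################.........###.................
101 .........##########.......#####################............................
104 .....#############.......#######################################...........
107 ....############################################################...........
110 ....##################..............##########################.............
113 ......################........................#################............
116 .......##############................########################..............
119 ................#####.........................############.................
122 .................######.........................######.....................
125 ..................#####........................######......................
128 ..................######.......................######......................
131 ..................######.......................######......................
134 ...............................................######......................
137 ...........................................................................
140 ...........................................................................
143 ...........................................................................
146 ...........................................................................
149 ...........................................................................
[0.26411109 0.35553598 0.27955947]
```

```bash
python3 - <<'E'
from h import *
a=viewer.capture("scene").max(2)
s=robot.state(); q=s["ee_rot"]; M=R.from_quat([q[1],q[2],q[3],q[0]]).as_matrix(); p=s["ee_pos"]
for e in(.052,-.052): print([proj("scene",p+M@[0,e,-h])[0].round(0).tolist() for h in(0,.03,.064)])
for r in range(140,212,3): print(r,''.join('#' if v<50 else '.' for v in a[r,435:515]))
# touch the free table in front of the hook
d=down(HY); robot.goto([.33,.20,.10],d)
print(robot.move_linear([.33,.20,-.004],rate=.03,until_force=3)); s=robot.state(); print(s["ee_pos"],s["force"],s["clock"])
robot.move_linear([.33,.20,.10],rate=.2)
E
```

```text
[[467.0, 204.0], [465.0, 193.0], [464.0, 180.0]]
[[488.0, 190.0], [486.0, 179.0], [485.0, 166.0]]
140 ..............#####################################################.............
143 .................#....#############################################.............
146 .....................######################..#########.....########.............
149 ................#########...#########.......#######.......########..............
152 .......##########################.................######........................
155 .....###########################.............#########..........................
158 .....##################################.......########..........................
161 ......#################################......#########..........................
164 .......###############################........#########.........................
167 .......##########################.............#########.........................
170 ................##..###########...............#########.........................
173 .....................############.............##########.......
[... 422 characters left out ...]
....................
191 ................................................................................
194 ................................................................................
197 ................................................................................
200 ................................................................................
203 ................................................................................
206 ................................................................................
209 ................................................................................
False
[ 0.33002314  0.20000525 -0.00396984] [0.15400104 0.51442349 0.15032496] 16.15
```

```bash
python3 - <<'E'
from h import *
p=np.array([.2641,.3555,.2796]); M=np.array([[.16,.99,.05],[.94,-.16,.29],[.3,0,-.96]])
for e in(.052,-.052):
    b=p+M@[0,e,0]; print(proj("scene",[b-M[:,2]*.038,b+[0,0,.038]]).round(1).tolist())
d=down(HY)
robot.move_linear([.33,.20,-.01],rate=.3)
print(robot.move_linear([.33,.20,-.07],rate=.03,until_force=3)); s=robot.state(); print(s["ee_pos"],s["force"],s["clock"])
robot.move_linear([.33,.20,.06],rate=.3); print(robot.state()["clock"])
E
```

```text
[[465.0, 189.8], [469.2, 190.7]]
[[486.0, 176.1], [490.0, 176.9]]
True
[ 0.33005971  0.20000893 -0.03640906] [-2.81963532 -1.20558685 11.81999918] 18.3667
18.8417
```

The fingertips really end 36 mm short of the reported TCP along the tool axis: the table touch came at z = -0.036, and the pictures agree. I'll compensate for that in every command and redo the pick.

```bash
cat >> h.py <<'E'
LT=.036
def fix(pq):
    p,q=pq; return np.array(p)+LT*R.from_quat([q[1],q[2],q[3],q[0]]).apply([0,0,1]),q
def tip():
    s=robot.state(); q=s["ee_rot"]; return s["ee_pos"]-LT*R.from_quat([q[1],q[2],q[3],q[0]]).apply([0,0,1])
E
python3 - <<'E'
from h import *
F0=G+[0,0,.074]; z0=np.zeros(3); th=HY+np.pi/2; LM=(.048,0,.0905)
P=lambda dz: fix(ftcp(F0+[0,0,dz],z0,FY,0,1))
chk=[robot.inverse_kinematics(*fix(ftcp(hk(s,z),f,th,a,1))) is not None for s,z,f,a in((.205,.32,LM,.3),(.19,.211,LM,.3),(.075,.211,LM,.3),(.075,.2,(.054,0,.109),.6))]; print(chk)
robot.goto(*P(.12)); print(robot.move_linear(P(0)[0],rate=.15,until_force=6)); print(tip())
claw.command_gripper(0.0,30); s=robot.state(); print(s["finger_gap"]*88,s["grip_force"],s["force"],s["clock"])
if s["finger_gap"]*88<50: raise SystemExit
f0=s["force"]
robot.move_linear(P(.02)[0],rate=.08); robot.move_linear(P(.15)[0],rate=.25)
s=robot.state(); print(s["finger_gap"]*88,s["force"]-f0,s["clock"])
robot.goto(*fix(ftcp(hk(.205,.30),LM,th,.3,1)))
robot.dwell(.1); s=robot.state(); print(s["clock"],s["finger_gap"]*88)
A={n:viewer.capture(n) for n in C}
for n in C: cv2.imwrite(f"pics/{n}3.png",A[n])
Rf=R.from_euler("z",th)*R.from_euler("y",-.3); pos=hk(.205,.30)-Rf.apply(LM)
for n in C:
    for p in FUN+LOOP:
        cv2.polylines(A[n],[cv2.convexHull(np.round(proj(n,Rf.apply(p)+pos)*16).astype(np.int32))],True,(0,255,0),1,shift=4)
cv2.imwrite("pics/held3.png",np.hstack([cv2.resize(A["scene"][160:340,390:530],(390,501)),cv2.resize(A["top"][230:380,110:235],(391,501))]))
E
```

```text
[True, True, True, True]
False
[0.58193248 0.02928098 0.15914603]
61.16994485321614 29.999300446361303 [-0.79756974 -0.26270392  2.23728038] 22.45
61.36240771553122 [ 0.45764241  0.61947833 -3.93572614] 23.5167
25.9167 61.104183187366
```

View pics/held3.png

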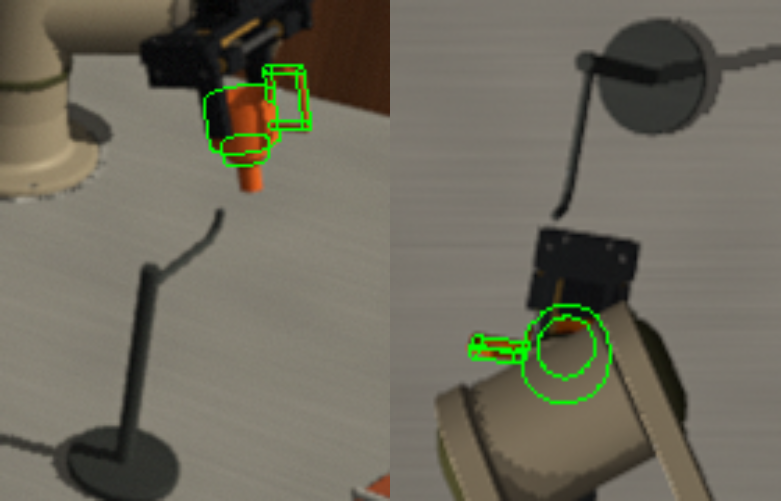

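Funnel is held as modelled, and the loop outline coincides with the orange loop at scene crop (288,98). Next step is threading and hanging it.

```bash
python3 - <<'E'
from h import *
th=HY+np.pi/2; LM=(.048,0,.0905)
f=lambda s,z,pf,a: fix(ftcp(hk(s,z),pf,th,a,1))
robot.move_linear(f(.205,.211,LM,.3)[0],rate=.2)
h=robot.move_linear(f(.075,.211,LM,.3)[0],rate=.12,until_force=6); s=robot.state(); print("ins",h,tip(),s["force"],s["clock"])
if h: raise SystemExit
p,q=f(.075,.203,(.053,0,.107),.6); h=robot.move_linear(p,q,rate=.05,until_force=8); s=robot.state(); print("tilt",h,s["force"],s["clock"])
p,q=f(.075,.198,(.053,0,.112),.6); h=robot.move_linear(p,q,rate=.02,until_force=2); s=robot.state(); print("low",h,tip(),p,s["force"],s["clock"])
claw.command_gripper(.82); s=robot.state(); print(s["finger_gap"],s["clock"])
p0=np.array(robot.state()["ee_pos"]); zt=R.from_quat([q[1],q[2],q[3],q[0]]).apply([0,0,1])
h=robot.move_linear(p0-.08*zt,rate=.15,until_force=8); print(h,robot.state()["force"],robot.state()["clock"])
for n in C: cv2.imwrite(f"pics/{n}4.png",viewer.capture(n))
for n in C: 
    for d in nets.trace(n,"funnel")[:2]: print(n,d["conf"],d["bbox"])
print("expect",[proj(n,[hk(.075,.2)])[0].round(0) for n in C])
E
```

```text
ins False [0.39186425 0.33457432 0.17055238] [-0.02268733 -0.29980786 -1.51352645] 27.8417
tilt False [ 1.10751443  0.03711183 -1.28582791] 28.8083
low True [0.39582784 0.35463491 0.13297149] [0.39918412 0.3758664  0.09792042] [0.70827014 1.12837819 2.38460745] 29.1333
0.8192622943329388 29.5
False [-0.46052581 -0.0254796   0.0605162 ] 30.1833
scene 0.85 [444.0, 245.6, 473.3, 297.0]
scene 0.74 [414.5, 236.4, 467.6, 342.7]
top 0.55 [156.4, 265.7, 193.4, 288.1]
expect [array([460., 250.]), array([168., 278.])]
```

The funnel is hanging on the bar. Next, the lid.

```bash
cat >> h.py <<'E'
Q=down(FY+np.pi/2)
def at(x,y,z): return np.array([x,y,z+LT])
E
python3 - <<'E'
from h import *
L=(.4267,-.2726)
s=robot.state(); p=np.array(s["ee_pos"]); p[2]+=.08; p[1]-=.05; robot.move_linear(p,rate=.3)
robot.goto(at(*L,.10),Q); claw.command_gripper(.6,60)
print(robot.move_linear(at(*L,.027),rate=.12,until_force=6)); s=robot.state(); print(tip(),s["force"],s["clock"])
claw.command_gripper(0.,60); s=robot.state(); print(s["finger_gap"]*88,s["grip_force"])
if not 20<s["finger_gap"]*88<32: raise SystemExit
robot.move_linear(at(*L,.12),rate=.25); robot.goto(at(G[0],G[1],.24),Q)
robot.move_linear(at(G[0],G[1],.178),rate=.15); robot.dwell(.3)
s=robot.state(); print(s["finger_gap"]*88,s["force"],s["clock"])
from h import *
ims={n:viewer.capture(n) for n in C}
m={}
for n in C:
    d=min(nets.trace(n,"lid"),key=lambda d:abs(d["bbox"][0]+d["bbox"][2]-2*proj(n,[*G[:2],.17])[0][0])); m[n]=d["mask"]; print(n,d["conf"],np.round(d["bbox"]))
    cv2.imwrite(f"pics/{n}5.png",ims[n])
E
```

```text
False
[ 0.42697922 -0.27288457  0.09961381] [0.12609253 0.00080239 0.28282694] 34.0
0.31762667027165586 0.0
```

```bash
python3 - <<'E'
from h import *
L=(.4267,-.2726)
s=robot.state(); print(s["ee_pos"],s["qpos"],s["finger_gap"],s["clock"],tip())
claw.command_gripper(.6,60); print(robot.state()["clock"])
print(robot.move_linear(at(*L,.06),rate=.12)); s=robot.state(); print(s["ee_pos"],s["clock"],s["force"])
E
```

```text
[ 0.4267173  -0.27259627  0.06299206] [-8.00235637e-01  4.30810724e-01  1.72633054e+00  1.99637586e-05
  9.84435621e-01  3.90922981e-01] 0.0036093939803597255 34.8583 [ 0.42671648 -0.27259628  0.09899206]
35.75
False
[ 0.42664098 -0.27253492  0.0957843 ] 36.175 [-0.67416347  0.09836825 -0.173457  ]
```

My `at()` helper had the wrong sign; the robot stayed high and touched nothing. I'll fix that and retry.

```bash
sed -i 's/z+LT\])/z-LT])/' h.py; python3 - <<'E'
from h import *
L=(.4267,-.2726)
h=robot.move_linear(at(*L,.027),rate=.15,until_force=6); s=robot.state(); print(h,tip(),s["force"],s["clock"])
claw.command_gripper(0.,60); s=robot.state(); print(s["finger_gap"]*88,s["grip_force"])
if not 20<s["finger_gap"]*88<32: raise SystemExit
robot.move_linear(at(*L,.12),rate=.25); robot.goto(at(G[0],G[1],.24),Q)
robot.move_linear(at(G[0],G[1],.182),rate=.2); robot.dwell(.2)
s=robot.state(); print(tip(),s["finger_gap"]*88,s["force"],s["clock"])
ims={n:viewer.capture(n) for n in C}
for n in C:
    d=min(nets.trace(n,"lid"),key=lambda d:abs(d["bbox"][0]+d["bbox"][2]-2*proj(n,[*G[:2],.17])[0][0]))
    b=render(n,LID,G[0],G[1],tip()[2]-.027,0,(0,0,640,480))>.5; v,u=np.nonzero(b)
    print(n,d["conf"],np.round(d["bbox"]),[u.min(),v.min(),u.max(),v.max()]); cv2.imwrite(f"pics/{n}5.png",ims[n])
E
```

```text
False [ 0.42698291 -0.27284851  0.02751581] [ 0.44166218 -0.289429    0.60209634] 37.025
24.55748734614991 59.93027301505208
[0.58205756 0.02904059 0.18339898] 24.344326740765243 [ 0.08747769 -0.74280791 -1.35203212] 40.0833
scene 0.82 [283. 237. 319. 264.] [np.int64(282), np.int64(237), np.int64(319), np.int64(263)]
top 0.59 [301. 209. 319. 220.] [np.int64(289), np.int64(189), np.int64(325), np.int64(225)]
```

```bash
python3 - <<'E'
from h import *
f0=np.array(robot.state()["force"])
def log(t): s=robot.state(); print(t,tip().round(4),(s["force"]-f0).round(1),np.round(s["ft_torque"],2),s["finger_gap"]*88,round(s["clock"],2))
h=robot.move_linear(at(*G[:2],.170),rate=.06,until_force=5); log(h)
for z in np.arange(.168,.148,-.002):
    h=robot.move_linear(at(*G[:2],z),rate=.012,until_force=12); log((round(z,3),h))
    if -0+abs((np.array(robot.state()["force"])-f0)[2])>15 or h: break
E
```

```text
False [0.5813 0.0293 0.1694] [0.2 0.9 0.8] [-0.04  0.02 -0.02] 24.331607803732883 40.63
(np.float64(0.168), False) [0.5815 0.0293 0.168 ] [-0.8  0.7  0.4] [ 0.02 -0.03 -0.  ] 24.79448073247136 40.95
(np.float64(0.166), False) [0.5818 0.0293 0.1664] [-0.   1.1  4.5] [ 0.08 -0.06 -0.04] 24.619735804193265 41.27
(np.float64(0.164), False) [0.5818 0.0293 0.1648] [-0.7  1.2  8.2] [ 0.18  0.14 -0.02] 24.32212964608952 41.58
(np.float64(0.162), False) [0.5818 0.0293 0.1628] [-0.1  1.6  8. ] [ 0.16  0.13 -0.01] 24.213111266189756 41.9
(np.float64(0.16), False) [0.5818 0.0293 0.1608] [-0.2  1.   8.9] [ 0.08  0.13 -0.01] 24.694090841048727 42.22
(np.float64(0.158), False) [0.5819 0.0293 0.1588] [-0.8  0.4  8.5] [0.15 0.14 0.  ] 24.519856423555122 42.53
(np.float64(0.156), False) [0.5818 0.0293 0.1568] [-1.1  1.9  7. ] [0.1  0.1  0.01] 24.239815883913455 42.85
(np.float64(0.154), False) [0.5818 0.0291 0.1554] [-2.5  0.9 12.3] [0.24 0.58 0.03] 24.240011974514513 43.17
(np.float64(0.152), True) [0.5819 0.0292 0.1555] [-2.2  1.3  7.6] [0.29 0.42 0.02] 24.548420360050244 43.38
```

Felt a plateau of about 8 N and then a stop at tip z ≈ 0.1555. Now I'll release, press all round and check it is level.

```bash
python3 - <<'E'
from h import *
claw.command_gripper(.6,60); robot.move_linear(at(*G[:2],.205),rate=.25); claw.command_gripper(0.,30)
Q2=down(FY+np.pi)
u=np.array([np.cos(FY),np.sin(FY)]); v=np.array([-u[1],u[0]])
for nm,d,q in(("-x",-u,Q),("+x",u,Q),("+y",v,Q2),("-y",-v,Q2)):
    c=G[:2]+.034*d
    robot.goto(at(*(G[:2]+.034*d),.200),q) if nm in("-x","+y") else robot.move_linear(at(*c,.200),rate=.25)
    robot.move_linear(at(*c,.158),rate=.2); robot.dwell(.1); f0=np.array(robot.state()["force"])
    h=robot.move_linear(at(*c,.138),rate=.015,until_force=12); s=robot.state()
    print(nm,h,tip().round(4),(s["force"]-f0).round(1),round(s["clock"],2))
    robot.move_linear(at(*c,.200),rate=.25)
E
```

```text
-x True [0.6131 0.0419 0.1498] [-0.9  1.1  4.5] 46.61
+x True [0.55   0.0167 0.1498] [-1.6  0.4  6.3] 48.56
+y True [ 0.5941 -0.0023  0.1498] [-0.3 -0.2  4.2] 51.5
-y True [0.569  0.0609 0.1498] [-2.1 -0.9  4.5] 53.45
```

```bash
python3 - <<'E'
from h import *
robot.goto(at(*G[:2],.205),Q); robot.move_linear(at(*G[:2],.186),rate=.15); robot.dwell(.1); f0=np.array(robot.state()["force"])
h=robot.move_linear(at(*G[:2],.160),rate=.012,until_force=8); z0=tip()[2]; print(h,z0)
z=z0
for i in range(16):
    z-=.0005; h=robot.move_linear(at(*G[:2],z),rate=.01,until_force=24); s=robot.state(); f=s["force"][2]-f0[2]
    print(round(z,4),h,tip()[2].round(4),round(f,1),round(s["clock"],2))
    if f>21 or h: break
E
```

```text
True 0.1797912539093693
0.1793 False 0.1798 5.6 56.65
0.1788 False 0.1798 8.9 56.9
0.1783 False 0.1798 12.0 57.15
0.1778 False 0.1797 15.4 57.4
0.1773 False 0.1798 18.2 57.65
0.1768 False 0.1797 22.7 57.9
```

```bash
python3 - <<'E'
from h import *
robot.move_linear(at(*G[:2],.1764),rate=.01); robot.dwell(.2); s=robot.state(); print(tip()[2],s["force"][2],s["clock"])
robot.move_linear(at(*G[:2],.30),rate=.25); print(robot.state()["clock"])
a=viewer.capture("scene"); cv2.imwrite("pics/end.png",cv2.resize(a[170:370,250:500],(750,600)))
E
```

```text
0.17971254124847666 25.047066789405754 58.35
58.9917
```

View pics/end.png

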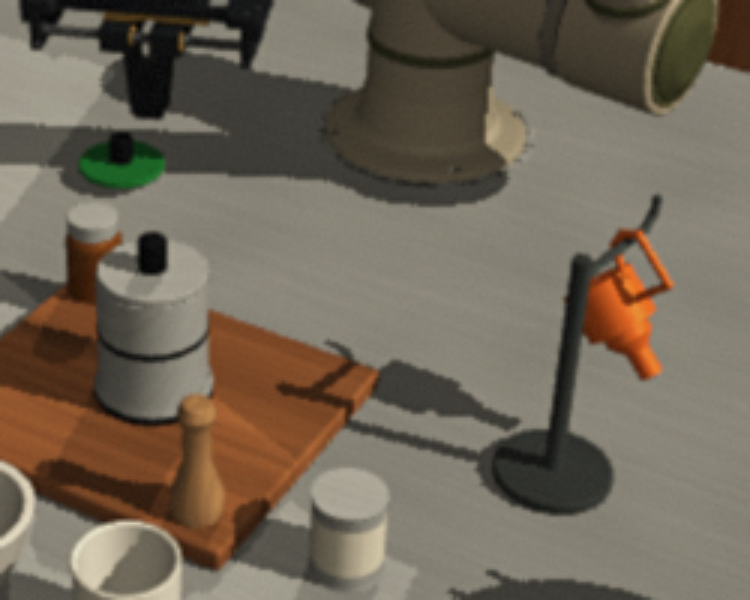

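The lid sits level on the grinder at crop (152,260). The funnel hangs by its loop on the hook bar at crop (635,270), and the bystanders in view look undisturbed.

```bash
python3 -c "
from rig import robot
print(robot.finish_job())"
```

```text
the job is handed in; nothing more can be done
None
```

The job is handed in: the funnel hangs by its loop on the hook, and the steel lid is home and level on the grinder's collar (same height at four points round the disc), finished with a push of about 25 N at 58 s; no verdict came back.

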